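# Start the workshop dust extractor with its spring-return key

## Robot

A 6-joint arm with a two-finger parallel gripper is mounted at the origin on the work surface. World frame = base frame: x ahead of the robot, y to its left, z up, the work surface at z = 0. Lengths are in mm, angles in rad, forces in N, time in s.
With the tool pointing down it reaches from about 350 to 850 mm from the base axis. Payload 8.1 kg.
Tool frame: the origin (TCP) lies midway between the tips of the shut fingers; the grasp point (between the pads) lies 19 mm behind it (bot.grasp_offset is the distance from the TCP to the grasp point, in mm); z points along the fingers, y is the line along which they close (so a half turn about z gives the same grasp; the last joint's range is limited). The gripper opens to 93 mm and grips with 3 to 60 N. Pads are 15 mm wide; open, the fingers measure 128 mm over their backs; the gripper's body (75 mm by 188 mm) begins 65 mm behind the grasp point.
Start: joints at [1.02, 0.13, 1.488, -0, 1.523, -0.085], TCP at [269.463, 536.092, 218.635] pointing down, gripper open.
Joint ranges: [-2.96, 2.96], [-0.89, 2.26], [0.02, 2.5], [-1.34, 4.48], [0, 2.73], [-2.66, 2.66]. Speed limits (rad/s): [2.39, 2.39, 2.79, 3.14, 3.14, 3.14].

## Interface

Orientations are given as a unit quaternion [w, x, y, z].
In Python, from plant import bot gives the robot as it stands.
- The arm moves only by the shell command python3 -m jog 'ROWS' [FORCE]. ROWS is a JSON object of lists of equal length, an entry for each row: "dr": the turn, a rotation vector about the tool's x, y, z in degrees, a list of three; "dp": the shift along the tool's x, y, z in m, a list of three; "hand": the finger opening in m, from 0 to 0.093. In form: {"dr": [[wx, wy, wz], ...], "dp": [[dx, dy, dz], ...], "hand": [hand, ...]}. A call has 1 to 5 rows; each row is the pose to reach, as a shift and turn from the pose commanded when the call began, along the tool's axes at that moment; what a row does not reach only later rows make up. A row lasts 1/8 s, in which the tool goes at most 62.5 mm and 10.7 degrees, less where a joint would pass 70% of its speed; a pose out of reach is approached as far as the arm can. A call with a gripper value outside its range is refused whole. The fingers move at their own pace and stop on an object; FORCE is the grip in N (left out, the last holds). Time passes only in rows, so rows that repeat a pose let the fingers close. It gives the time, the measured TCP pose, the force, the opening and the grip force at its end, in the units of the state.
- bot.observe(): the state, without advancing time (a new reading comes with each control period).
- bot.grab_frame(name): name is "side" or "top"; returns a dict with "pixels" (480x640x3 uint8, red, green, blue), "mtx" (3x3 intrinsics, pixels), "k1" (the pictures are not rectified: a ray, as slopes to the right and down, at radius r is drawn at 1 + k1 r^2 times it, then the intrinsics apply), "R" (3x3) and "t" (3): a world point X has camera coordinates R X + t. Camera axes: x right, y down, z forward; pixel columns grow to the right and rows downward; lengths in mm; the calibration is good to about 2 mm. A picture is of the moment at which its call begins. There is no depth.
- bot.sign_off(): hands the job in; it is judged then, once.
Trained networks look in a picture, given as the dict that the camera call returned (one of the last four; its "shot" number tells which), for a name from the list of things; names that differ only in an ending like _2 or _b are one class to them, and where a whole thing is asked for, a point or a joint stands for the part that bears it (a point fixed in the world has none). Each returns a list of dicts, best first, with "p" (0 to 1); they miss things now and then, are a little off and sometimes report something else, mostly with a low value. They report only what shows in the picture. A call takes as long as a camera call. They do not tell look-alikes from the thing itself.
- bot.look_for(label, picture): "at" ([x, y, z] in mm, in world coordinates, good to about 4 mm: the middle of the surface that is visible of it).
- bot.masks_of(label, picture): "pixels" (480x640 bool, what is visible of it).
The state is a dict: "time": time; "joint_pos": joint angles; "dq": joint speeds; "joint_torque": joint torques, N m; "eef_pos": TCP position; "tool_rot": TCP orientation; "ft_force": force on the tool from outside, world axes, zero at the start; "wrist_torque": the same for the moment, N m; "width": finger opening in mm; "grasp_force": force on a finger pad.
Only numpy, scipy, OpenCV 4.12 (cv2) and the standard library are available. Lean on these libraries where they do the work, as an engineer would, in place of code of your own. Each camera call takes 0.05 s, during which the arm holds its last target. There are 200 camera calls.

## Task

Start the dust extractor with its blue key: turn the key clockwise (seen from above) from off, past run, right up to the start stop, hold it there for about a second, then let it spring back to run and leave it there, untouched. Leave the orange key, which starts the sander, at off.

Things in the scene. Friction and masses are not known exactly. Their poses are not given: they have to be found in the camera images.
- blue_box: Dust extractor's grey starter box fixed to the table, 150 (its x) x 110 x 70 mm high, blue stripe on the lid near the robot. Level; place and yaw vary. Origin: centre of its underside, under the key's axis. Its x axis points from the stripe to the white (off) mark. Key angle = clockwise turn of the key's x from the box's x: off 0 (stop), run 0.70 rad (green mark), start 1.22 rad (yellow mark, stop).
- blue_key (a point): Blue upright key head, a plate 34 long (its x, to the white pointer) x 10 thick (its y: pinch here) x 30 mm high. Point: its centre, on the vertical turning axis, 103 mm above the table; a 15 mm radius collar below it rises to 78 mm. Starts 0 to 0.1 rad from off. Off to run: 0.03 N m friction, stays where left. Run to start: a spring (0.06 to 0.11 N m) returns it to run when let go.
- orange_box: Sander's starter, same as the other: grey starter box fixed to the table, 150 (its x) x 110 x 70 mm high, orange stripe on the lid near the robot. Level; place and yaw vary. Origin: centre of its underside, under the key's axis. Its x axis points from the stripe to the white (off) mark. 
- orange_key (a point): Orange head of the sander's key on the orange-striped box; same shape, sizes, axes and mechanism as the blue key. Starts 0 to 0.1 rad from off and must stay there.
Mind the look-alikes: they are no part of the job. Leave any purple look-alike of the blue_box alone.

How it is judged (in metres and radians):
On the way:
1. the blue key is turned to start (more than 1.0 rad from off) and held there for 0.4 s (angle between the x axis of blue_key and the x axis of blue_box, either way round above 1 rad), for 0.4 s.
At the end, for the whole second after the job is handed in: The blue key stands at run (0.70 rad from off, within 0.18 rad), and the orange key is still at off (within 0.25 rad) (angle between the x axis of blue_key and the x axis of blue_box, either way round between 0.52 and 0.88 rad and angle between the x axis of orange_key and the x axis of orange_box, either way round below 0.25 rad); the robot touches nothing.
It fails at once if the sander's orange key is turned away from off (more than 0.25 rad) (angle between the x axis of orange_key and the x axis of orange_box, either way round above 0.25 rad).
It also fails if it takes over 35 s, if anything falls off the work surface, if the arm or the gripper's body presses on something with over 40 N, if the wrist force passes 120 N, or if a joint passes its speed limit or range.

## Working session

There is one attempt and no reset: what is moved stays moved. The work goes in short steps, Python scripts to look and compute and a shell command to move; the robot and the scene stay as the last step left them, time stands still between calls to the robot, and variables do not carry over. Pictures are saved under pics/ and viewed, at most 10 in all, crops included, and the job is handed in when it is done.

```bash
mkdir -p pics; python3 - <<'E'
from plant import bot
import cv2
for n in("top","side"):
    f=bot.grab_frame(n)
    cv2.imwrite(f"pics/{n}0.png",f["pixels"][:,:,::-1])
    for l in("blue_key","orange_key","blue_box","orange_box"):
        print(n,l,[(round(d["p"],2),[round(float(v)) for v in d["at"]]) for d in bot.look_for(l,f)[:4]])
s=bot.observe();print(s["time"],s["eef_pos"],s["tool_rot"],s["width"])
E
```

```text
top blue_key [(0.61, [255, -237, 118])]
top orange_key [(0.41, [490, -151, 120])]
top blue_box [(0.82, [260, -230, 70]), (0.68, [510, 164, 71])]
top orange_box [(0.94, [486, -150, 74])]
side blue_key [(0.66, [517, 165, 107]), (0.6, [258, -236, 103])]
side orange_key [(0.61, [491, -148, 105])]
side blue_box [(0.76, [242, -256, 72]), (0.73, [501, 137, 65])]
side orange_box [(0.72, [473, -174, 68])]
0.5 [269.44447247 536.10466395 218.62508062] [-1.47454399e-05  2.30781433e-01  9.73005617e-01  7.15579754e-06] 93.04902280892742
```

View pics/top0.png

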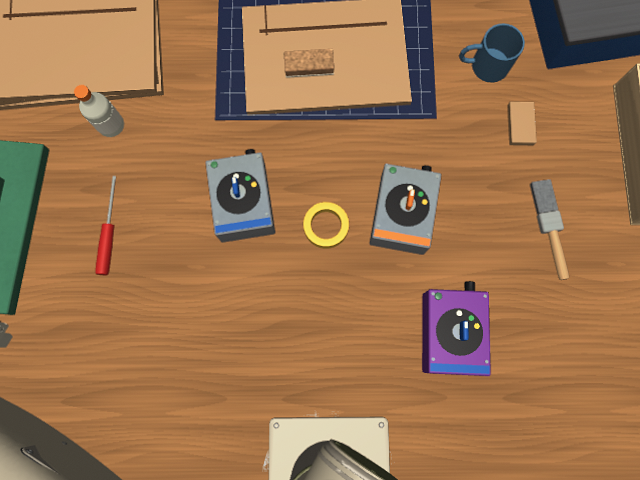

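View pics/side0.png

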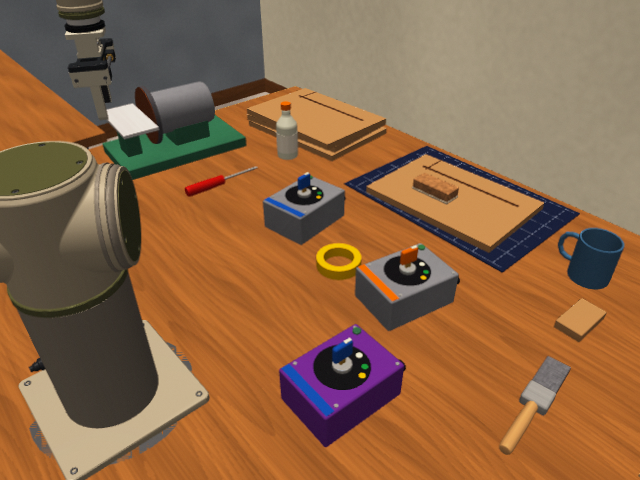

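The pictures show three candidates for the blue key:
- Grey box with a blue stripe: top (238,190), side (304,182). This fits the description.
- Purple box with a blue stripe: top (463,330), side (343,350). This is a look-alike.
- Grey box with an orange stripe: top (408,203). This is the sander.

I'm choosing the grey and blue one, at about (510,165), and checking it in a crop.

```bash
cat > h.py <<'E'
import numpy as np,cv2
def back(f,uv,z):
    "pixels -> world points on plane z"
    k=f["k1"];K=np.array(f["mtx"]);R=np.array(f["R"]);t=np.array(f["t"])
    uv=np.atleast_2d(np.float64(uv))
    d=(uv-K[:2,2])/[K[0,0],K[1,1]]
    n=d.copy()
    for _ in range(20): n=d/(1+k*(n**2).sum(1,keepdims=True))
    r=np.c_[n,np.ones(len(n))]@R; c=-R.T@t
    return (c+r*((z-c[2])/r[:,2])[:,None])
E
python3 - <<'E'
from plant import bot
from h import *
f=bot.grab_frame("top");g=bot.grab_frame("side")
P=f["pixels"]; c=-np.array(f["R"]).T@f["t"];print("cam",c)
hsv=cv2.cvtColor(P,cv2.COLOR_RGB2HSV)
roi=np.zeros((480,640),bool);roi[145:245,200:280]=1
blue=cv2.inRange(hsv,(100,120,60),(125,255,255))>0
n,lab,st,ce=cv2.connectedComponentsWithStats((blue&roi).astype(np.uint8))
for i in range(1,n):
    if st[i,4]<15: continue
    uv=np.argwhere(lab==i)[:,::-1]
    w=back(f,uv,118 if uv[:,1].mean()<210 else 70)
    r=cv2.minAreaRect(np.float32(w[:,:2]));print(st[i],ce[i],w.mean(0),r)
for nm,lo,hi in(("white",(0,0,200),(180,60,255)),("green",(45,100,80),(85,255,255)),("yellow",(22,130,150),(34,255,255))):
    m=(cv2.inRange(hsv,lo,hi)>0)&roi
    n,lab,st,ce=cv2.connectedComponentsWithStats(m.astype(np.uint8))
    for i in range(1,n):
        if st[i,4]>5: print(nm,st[i,4],ce[i],back(f,ce[i],71)[0],back(f,ce[i],118)[0])
for q,nm in((f,"top"),(g,"side")):
    for d in bot.masks_of("blue_key",q):
        uv=np.argwhere(d["pixels"])[:,::-1]; print(nm,d["p"],len(uv),uv.mean(0),back(q,uv.mean(0),103)[0])
a=cv2.resize(P[140:250,190:290],None,fx=5,fy=5,interpolation=2)
b=cv2.resize(g["pixels"][160:250,255:355],None,fx=5,fy=5,interpolation=2)
cv2.imwrite("pics/crop.png",cv2.resize(np.hstack([a,cv2.resize(b,(500,550))]),(800,440))[:,:,::-1])
E
```

```text
cam [ 208.80262142   12.49123525 1091.72700888]
[232 179   8  18  81] [235.60493827 188.49382716] [515.65845652 163.413017   118.        ] ((516.9944458007812, 164.00363159179688), (32.3206672668457, 10.634658813476562), 10.320533752441406)
[215 218  56  15 395] [242.40506329 224.76962025] [460.00614852 156.42994107  70.        ] ((460.0613708496094, 156.25576782226562), (13.647696495056152, 103.24960327148438), 8.977821350097656)
white 32 [234.78125 177.46875] [552.31965766 172.77966119  71.        ] [536.50220543 165.39908249 118.        ]
green 20 [213.45 163.65] [580.25021135 214.11413071  71.        ] [563.14667967 204.83028105 118.        ]
green 28 [247.42857143 177.82142857] [551.44452303 148.76535697  71.        ] [535.66736691 142.49053161 118.        ]
yellow 16 [253.5 184. ] [539.09302338 137.0318219   71.        ] [523.88459962 131.29727434 118.        ]
top 0.61 173 [463.98843931 330.98843931] [ 259.81048084 -235.79221357  103.        ]
top 0.56 117 [234.86324786 187.11965812] [523.01031542 167.15768389 103.        ]
side 0.8 397 [342.01259446 351.43828715] [ 258.13402924 -236.00793902  103.        ]
side 0.55 176 [303.0625     182.28409091] [517.48387697 163.71758082 103.        ]
```

View pics/crop.png

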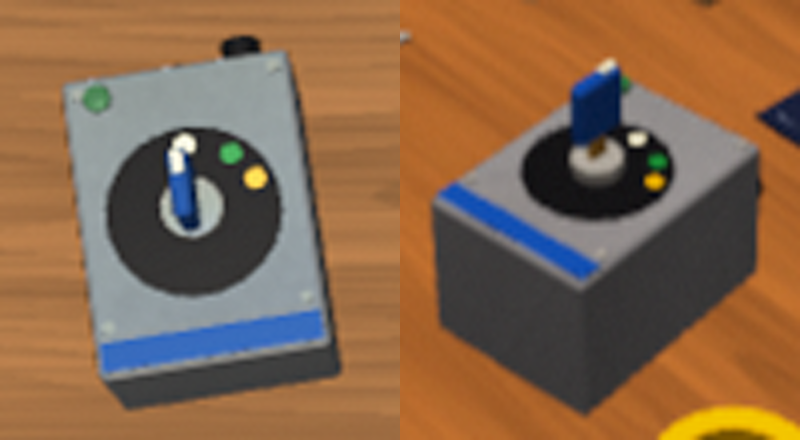

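The crop confirms the choice: a grey lid with a blue stripe, the key near the white mark, and green and yellow marks clockwise of it. The measurements agree:
- **Key axis:** (517.5, 164.5).
- **Box yaw:** about 9°.
- **Stripe:** about 58 mm behind the key axis, as expected.

I'm approaching above it with tool x at 188°. That leaves joint 6 enough range for the clockwise turn.

```bash
cat > go.py <<'E'
import sys,numpy as np
from plant import bot
from scipy.spatial.transform import Rotation as Ro
x,y,z,yaw=map(float,sys.argv[1:5])
s=bot.observe();w=s["tool_rot"];R=Ro.from_quat([w[1],w[2],w[3],w[0]])
T=Ro.from_matrix(np.c_[[np.cos(np.radians(yaw)),np.sin(np.radians(yaw)),0],[np.sin(np.radians(yaw)),-np.cos(np.radians(yaw)),0],[0,0,-1]])
print(s["time"],np.round(s["eef_pos"],1),"dp m",np.round(R.inv().apply(np.array([x,y,z])-s["eef_pos"])/1000,4),"dr",np.round((R.inv()*T).as_rotvec(True),1),"w",s["width"],"F",np.round(s["ft_force"],1),"M",np.round(s["wrist_torque"],2),s["grasp_force"])
E
python3 -m jog '{"dr":[[0,0,-10],[0,0,-20],[0,0,-30],[0,0,-34.7],[0,0,-34.7]],"dp":[[-0.05,-0.028,0],[-0.1,-0.056,0],[-0.15,-0.085,0],[-0.2,-0.113,0],[-0.25,-0.142,0]],"hand":[0.093,0.093,0.093,0.093,0.093]}' 15
python3 go.py 517.5 164.5 190 188
```

```text
time: 1.32
eef_pos: [429.9, 295.4, 218.9]
tool_rot: [0.0, -0.071, 0.998, 0.0]
ft_force: [0.8, 0.8, 0.3]
width: 93.2
grasp_force: 0.0
1.325 [429.9 295.4 218.9] dp m [-0.0682 -0.1419  0.029 ] dr [0.  0.  0.1] w 93.23375459482216 F [0.8 0.8 0.3] M [ 0.05 -0.01  0.05] 0.0
```

```bash
python3 -m jog '{"dr":[[0,0,0],[0,0,0],[0,0,0],[0,0,0],[0,0,0]],"dp":[[-0.022,-0.047,0.01],[-0.045,-0.094,0.02],[-0.068,-0.142,0.03],[-0.068,-0.142,0.05],[-0.068,-0.142,0.05]],"hand":[0.06,0.06,0.06,0.06,0.06]}'
python3 go.py 517.5 164.5 88 188
python3 - <<'E'
from plant import bot
from h import *
for n,(r,c) in(("top",(120,190)),("side",(100,240))):
    f=bot.grab_frame(n); cv2.imwrite(f"pics/{n}1.png",cv2.resize(f["pixels"][r:r+130,c:c+130],(600,600),interpolation=2)[:,:,::-1])
a=[cv2.imread(f"pics/{n}1.png") for n in("top","side")]
cv2.imwrite("pics/both1.png",cv2.resize(np.hstack(a),(800,400)))
E
```

```text
time: 1.95
eef_pos: [514.6, 165.7, 166.5]
tool_rot: [-0.002, -0.069, 0.998, -0.0]
ft_force: [-0.1, 0.7, -0.4]
width: 60.3
grasp_force: 0.0
1.95 [514.6 165.7 166.5] dp m [-0.0031 -0.0016  0.0784] dr [ 0.  -0.2 -0. ] w 60.271428850276806 F [-0.1  0.7 -0.4] M [0.1  0.02 0.03] 0.0
```

View pics/both1.png

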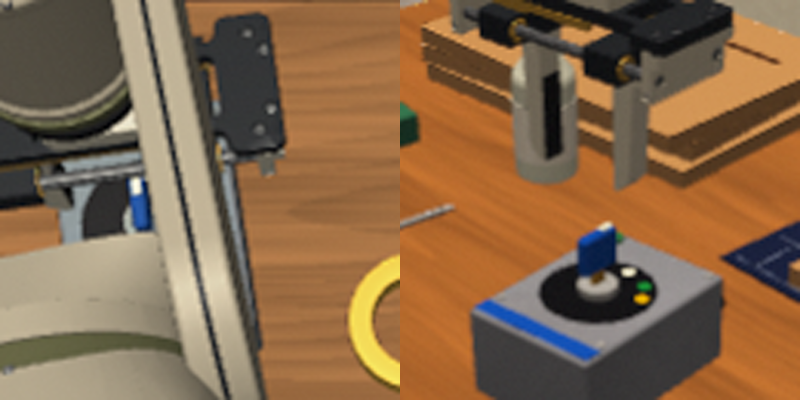

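The gripper is over the key, at about (597,255) in the right half of the composite, and the open fingers straddle it. Next I descend and close.

```bash
python3 -m jog '{"dr":[[0,0,0],[0,0,0],[0,0,0],[0,0,0],[0,0,0]],"dp":[[-0.002,-0.001,0.025],[-0.002,-0.001,0.05],[-0.002,-0.001,0.07],[-0.002,-0.001,0.079],[-0.002,-0.001,0.079]],"hand":[0.06,0.06,0.06,0.05,0.04]}'
python3 go.py 517.5 164.5 88 188
python3 - <<'E'
from plant import bot
from h import *
f=bot.grab_frame("side"); cv2.imwrite("pics/s2.png",cv2.resize(f["pixels"][130:250,240:360],(600,600),interpolation=2)[:,:,::-1])
E
```

```text
time: 2.68
eef_pos: [518.0, 165.8, 89.9]
tool_rot: [-0.0, -0.071, 0.998, 0.0]
ft_force: [0.9, -0.6, -0.3]
width: 44.3
grasp_force: 0.0
2.675 [518.  165.8  89.9] dp m [ 0.0007 -0.0013  0.0019] dr [ 0.  -0.   0.1] w 44.310515421438254 F [ 0.9 -0.6 -0.3] M [0.1  0.02 0.04] 0.0
```

View pics/s2.png

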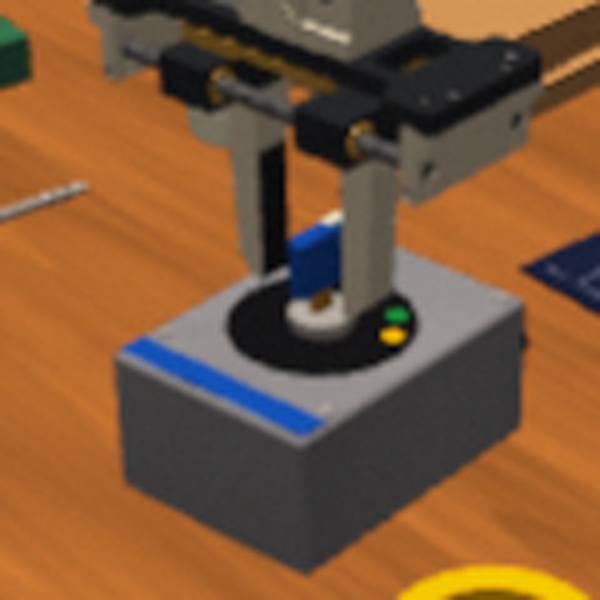

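The fingers straddle the blue plate at (315,255) in the crop, with the tips just above the collar. I'm closing now.

```bash
python3 -m jog '{"dr":[[0,0,0],[0,0,0],[0,0,0],[0,0,0],[0,0,0]],"dp":[[0,-0.001,0.001],[0,-0.001,0.001],[0,-0.001,0.001],[0,-0.001,0.001],[0,-0.001,0.001]],"hand":[0.02,0.01,0.005,0.005,0.005]}' 15
python3 go.py 517.5 164.5 88 188
```

```text
time: 3.35
eef_pos: [518.3, 166.4, 89.1]
tool_rot: [0.0, -0.07, 0.998, 0.002]
ft_force: [-1.8, 10.3, 0.3]
width: 9.7
grasp_force: 15.0
3.35 [518.3 166.4  89.1] dp m [ 0.0011 -0.0017  0.0011] dr [0.2 0.  0. ] w 9.74135759699141 F [-1.8 10.3  0.3] M [1.94 0.26 0.07] 14.98608335852623
```

Closing met 10 N in +y, so the key sits about 1.5 mm further that way. I'll ease that off and then turn clockwise, which is + about the downward tool z.

```bash
python3 -m jog '{"dr":[[0,0,0],[0,0,8],[0,0,16],[0,0,24],[0,0,30]],"dp":[[0,0.0015,0],[0,0.0015,0],[0,0.0015,0],[0,0.0015,0],[0,0.0015,0]],"hand":[0.005,0.005,0.005,0.005,0.005]}'
python3 go.py 517.5 166 88 158
```

```text
time: 3.98
eef_pos: [518.5, 168.2, 89.1]
tool_rot: [0.0, 0.192, 0.981, 0.002]
ft_force: [0.7, 13.7, -1.4]
width: 10.2
grasp_force: 15.0
3.975 [518.5 168.2  89.1] dp m [ 0.0001 -0.0025  0.0011] dr [ 0.3 -0.  -0.2] w 10.219921233395388 F [ 0.7 13.7 -1.4] M [ 2.53 -0.19  0.05] 14.992452710866928
```

The reaction is still +y after turning, so the axis is a little further in +x and +y. I'm correcting the offset as I continue.

```bash
python3 -m jog '{"dr":[[0,0,0],[0,0,0],[0,0,8],[0,0,16],[0,0,16]],"dp":[[0,0.002,0],[-0.002,0.002,0],[-0.002,0.002,0],[-0.002,0.002,0],[-0.002,0.002,0]],"hand":[0.005,0.005,0.005,0.005,0.005]}'
python3 go.py 520 168 88 142
```

```text
time: 4.6
eef_pos: [519.6, 169.0, 89.0]
tool_rot: [-0.002, 0.326, 0.945, 0.001]
ft_force: [-7.4, 11.3, 5.1]
width: 9.6
grasp_force: 15.0
4.6 [519.6 169.   89. ] dp m [-0.0009 -0.0006  0.001 ] dr [ 0.1 -0.2 -0.1] w 9.558411585126477 F [-7.4 11.3  5.1] M [1.89 1.29 0.07] 15.008112788200378
```

```bash
python3 -m jog '{"dr":[[0,0,0],[0,0,8],[0,0,16],[0,0,20],[0,0,20]],"dp":[[0.0015,0.0005,0],[0.0015,0.0005,0],[0.0015,0.0005,0],[0.0015,0.0005,0],[0.0015,0.0005,0]],"hand":[0.005,0.005,0.005,0.005,0.005]}'
python3 go.py 520 168 88 122
python3 -m jog '{"dr":[[0,0,3],[0,0,3]],"dp":[[0,0,0],[0,0,0]],"hand":[0.005,0.005]}' 20
python3 go.py 520 168 88 119
python3 - <<'E'
from plant import bot
from h import *
f=bot.grab_frame("side"); cv2.imwrite("pics/s3.png",cv2.resize(f["pixels"][130:250,240:360],(600,600),interpolation=2)[:,:,::-1])
E
```

```text
time: 5.22
eef_pos: [520.3, 169.9, 89.1]
tool_rot: [-0.0, 0.485, 0.875, 0.002]
ft_force: [0.8, 8.9, -0.6]
width: 10.1
grasp_force: 15.0
5.225 [520.3 169.9  89.1] dp m [-0.0015 -0.0012  0.0011] dr [ 0.1 -0.1 -0. ] w 10.072235852485957 F [ 0.8  8.9 -0.6] M [ 1.58 -0.1   0.1 ] 15.014025717973709
time: 5.48
eef_pos: [520.4, 170.0, 89.1]
tool_rot: [-0.0, 0.508, 0.862, 0.002]
ft_force: [1.3, 9.5, -0.4]
width: 9.6
grasp_force: 20.0
5.475 [520.4 170.   89.1] dp m [-0.0015 -0.0013  0.0011] dr [ 0.2 -0.1  0. ] w 9.582788825985382 F [ 1.3  9.5 -0.4] M [ 1.73 -0.31  0.15] 20.014066100120544
```

View pics/s3.png

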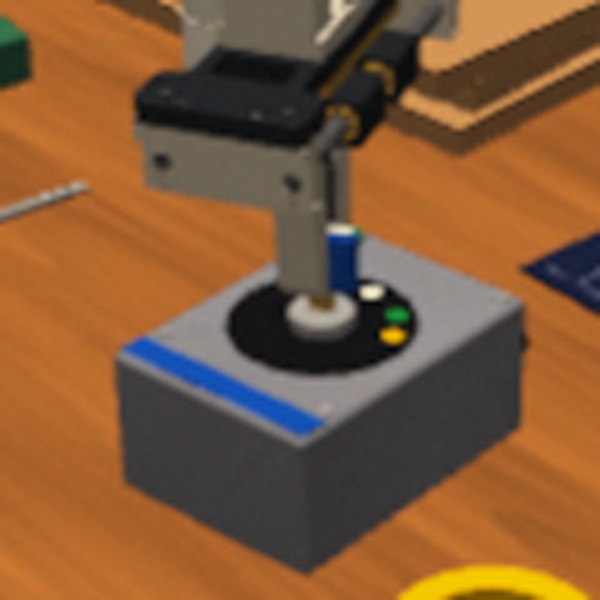

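The pointer end has swung round with the gripper and now faces the yellow mark at (393,335), with the torque rising. I'll press a little further and hold for over a second.

```bash
python3 -m jog '{"dr":[[0,0,3],[0,0,3],[0,0,3],[0,0,3],[0,0,3]],"dp":[[0,0,0],[0,0,0],[0,0,0],[0,0,0],[0,0,0]],"hand":[0.005,0.005,0.005,0.005,0.005]}' 25
python3 go.py 520 168 88 116
python3 -m jog '{"dr":[[0,0,2],[0,0,2],[0,0,2],[0,0,2],[0,0,2]],"dp":[[0,0,0],[0,0,0],[0,0,0],[0,0,0],[0,0,0]],"hand":[0.005,0.005,0.005,0.005,0.005]}'
python3 go.py 520 168 88 116
python3 - <<'E'
from plant import bot
from h import *
f=bot.grab_frame("top"); cv2.imwrite("pics/t4.png",cv2.resize(f["pixels"][140:250,190:290],(600,600),interpolation=2)[:,:,::-1])
E
```

```text
time: 6.15
eef_pos: [520.4, 170.0, 89.1]
tool_rot: [-0.0, 0.529, 0.848, 0.002]
ft_force: [1.3, 9.0, -0.1]
width: 10.2
grasp_force: 25.8
6.15 [520.4 170.   89.1] dp m [-0.0016 -0.0012  0.0011] dr [ 0.2 -0.1  0.1] w 10.179465371234164 F [ 1.3  9.  -0.1] M [ 1.6  -0.27  0.43] 25.828278958797455
time: 6.78
eef_pos: [520.5, 169.9, 89.1]
tool_rot: [-0.0, 0.544, 0.839, 0.002]
ft_force: [1.6, 9.5, -0.4]
width: 10.7
grasp_force: 26.5
6.775 [520.5 169.9  89.1] dp m [-0.0015 -0.0012  0.0011] dr [ 0.1 -0.1 -1.9] w 10.689785390660766 F [ 1.6  9.5 -0.4] M [ 1.52 -0.26  0.5 ] 26.50625195587054
```

View pics/t4.png

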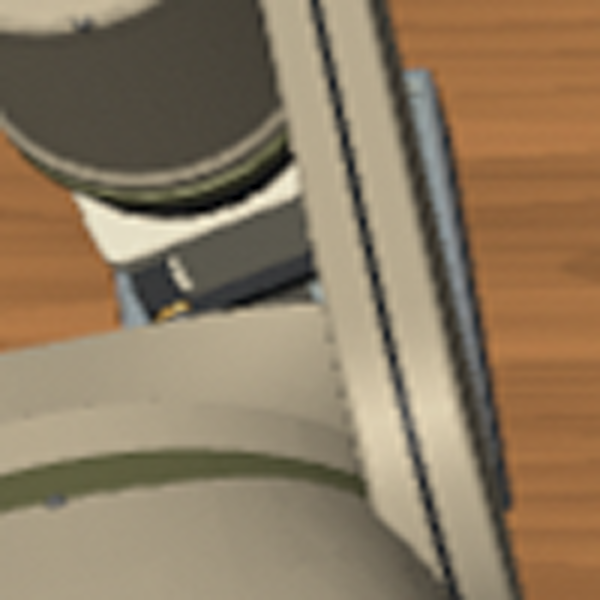

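The arm hides the key in the top view. The moment jumped from 0.15 to 0.5 N m, so the key is on the start stop, and it has been held there for over 1 s. I'll let it come back most of the way in the fingers, then release and retreat.

```bash
python3 -m jog '{"dr":[[0,0,-8],[0,0,-16],[0,0,-24],[0,0,-27],[0,0,-27]],"dp":[[0,0,0],[0,0,0],[0,0,0],[0,0,0],[0,0,0]],"hand":[0.005,0.005,0.005,0.005,0.005]}' 15
python3 go.py 520 168 88 142
python3 -m jog '{"dr":[[0,0,0],[0,0,0],[0,0,0],[0,0,0],[0,0,0]],"dp":[[0,0,0],[0,0,0],[0,0,0],[0,0,0],[0,0,0]],"hand":[0.07,0.07,0.07,0.07,0.07]}'
python3 -m jog '{"dr":[[0,0,0],[0,0,0],[0,0,0],[0,0,0],[0,0,0]],"dp":[[0,0,-0.03],[0,0,-0.08],[0,0,-0.13],[0,0,-0.13],[0,0,-0.13]],"hand":[0.07,0.07,0.07,0.07,0.07]}'
python3 go.py 380 400 220 142
```

```text
time: 7.45
eef_pos: [520.3, 168.6, 89.1]
tool_rot: [0.0, 0.334, 0.943, 0.001]
ft_force: [-0.4, 5.7, 2.3]
width: 10.3
grasp_force: 14.9
7.45 [520.3 168.6  89.1] dp m [-0.0001 -0.0006  0.0011] dr [ 0.1  0.  -1. ] w 10.253200591680596 F [-0.4  5.7  2.3] M [ 0.68 -0.03  0.1 ] 14.867724180221558
time: 8.07
eef_pos: [519.9, 167.9, 88.6]
tool_rot: [-0.0, 0.334, 0.943, -0.0]
ft_force: [-0.6, -0.7, 0.4]
width: 55.3
grasp_force: 0.0
time: 8.7
eef_pos: [519.8, 168.0, 218.2]
tool_rot: [-0.0, 0.334, 0.943, -0.0]
ft_force: [-0.4, 0.1, -0.1]
width: 69.8
grasp_force: 0.0
8.7 [519.8 168.  218.2] dp m [ 0.2547  0.0924 -0.0018] dr [-0. -0. -1.] w 69.77566180070346 F [-0.4  0.1 -0.1] M [-0.03 -0.01 -0.03] 0.0
```

```bash
python3 -m jog '{"dr":[[0,0,0],[0,0,0],[0,0,0],[0,0,0],[0,0,0]],"dp":[[0.05,0.02,0],[0.1,0.04,0],[0.15,0.06,0],[0.2,0.075,0],[0.25,0.09,0]],"hand":[0.07,0.07,0.07,0.07,0.07]}'
python3 -m jog '{"dr":[[0,0,0],[0,0,0]],"dp":[[0.05,0.02,0],[0.05,0.02,0]],"hand":[0.07,0.07]}'
python3 - <<'E'
from plant import bot
from h import *
f=bot.grab_frame("top");P=f["pixels"];hsv=cv2.cvtColor(P,cv2.COLOR_RGB2HSV)
roi=np.zeros((480,640),bool);roi[160:212,215:265]=1
m=(cv2.inRange(hsv,(100,120,60),(125,255,255))>0)&roi
n,lab,st,ce=cv2.connectedComponentsWithStats(m.astype(np.uint8))
for i in range(1,n):
    if st[i,4]>15: print(st[i],cv2.minAreaRect(np.float32(back(f,np.argwhere(lab==i)[:,::-1],118)[:,:2])))
g=bot.grab_frame("side")["pixels"]
a=cv2.resize(P[140:250,190:290],(400,440),interpolation=2);b=cv2.resize(g[160:250,255:355],(400,440),interpolation=2)
cv2.imwrite("pics/end.png",np.hstack([a,b])[:,:,::-1])
E
```

```text
time: 9.32
eef_pos: [380.2, 395.7, 216.1]
tool_rot: [-0.001, 0.334, 0.943, -0.002]
ft_force: [0.1, -0.2, 0.4]
width: 70.2
grasp_force: 0.0
time: 9.57
eef_pos: [352.8, 444.1, 216.0]
tool_rot: [-0.001, 0.332, 0.943, -0.002]
ft_force: [0.3, 0.2, -0.1]
width: 70.0
grasp_force: 0.0
[228 179  15  18 122] ((518.921875, 164.90956115722656), (15.436891555786133, 36.21639633178711), 58.271385192871094)
```

View pics/end.png

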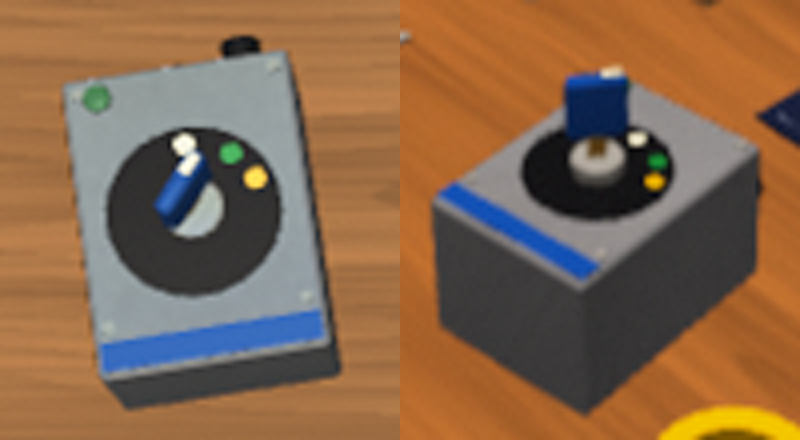

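The key stands at -31.7° and the box at 9°, which puts it 0.71 rad from off. In the left half its pointer at (190,162) is turned toward the green mark at (232,153). Nothing is touching it.

```bash
python3 -c "
from plant import bot
print(bot.sign_off())"
```

```text
the job is handed in; nothing more can be done
None
```

The job is handed in: I turned the blue key to the start stop, held it there for over 1 s, and brought it back most of the way in the fingers before letting go; it now stands at run (about 0.71 rad), and I never touched the orange key.

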